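# Shift the prism polisher into third gear

### The arm

A 6-joint arm with a two-finger parallel gripper is mounted at the origin on the work surface. World frame = base frame: x ahead of the robot, y to its left, z up, the work surface at z = 0. Lengths are in m, angles in degrees, forces in N, time in s.
With the tool pointing down it reaches from about 0.4 to 0.825 m from the base axis. Payload 7 kg.
Tool frame: the origin (TCP) lies at the very end of the fingers, on their centre line; the grasp point (between the pads) lies behind it (r.grasp_offset is the z of the grasp point in the tool frame, in m); z points along the fingers, y is the direction in which the jaws open and shut (so a half turn about z gives the same grasp; the last joint's range is limited). The gripper opens to 88 mm and grips with 3 to 60 N. Pads are 19 mm wide; open, the fingers measure 130 mm over their backs; the gripper's body (78 mm by 193 mm) begins 47 mm behind the grasp point.
Start: joints at [80.793, 20.546, 0.682, 0, -70.136, -16.507], TCP at [0.293, 0.608, 0.227] pointing down, gripper open.
Joint ranges: [-176.03, 176.03], [-82.01, 121.73], [-58.28, 71.71], [-173.87, 95.51], [-174.79, -0.11], [-173.66, 173.66]. Speed limits (degrees/s): [136.94, 136.94, 172.46, 180, 180, 180].

### API

Orientations are given as [roll, pitch, yaw] about the fixed x, y, z axes, in that order (R = Rz(yaw) Ry(pitch) Rx(roll)).
In Python, from plant import r gives the robot as it stands. The module is installed in compiled form; this text tells all that it offers.
- The arm moves only by the tool servo_tool, never from a script. Its argument "targets" is a list of rows, each an object of numbers: "dx", "dy", "dz": the shift along the world's x, y, z in cm; "spin": the turn about the world's z in rad; "grip": the opening in per cent of the stroke, from 0 (shut) to 100 (fully open). A call has exactly 10 rows; each row is the pose to reach, as a shift and turn from the pose commanded when the call began; what a row does not reach only later rows make up. A row lasts 1/12 s, in which the tool goes at most 41.7 mm and 7.16 degrees, less where a joint would pass 70% of its speed; a pose out of reach is approached as far as the arm can. A call with a gripper value outside its range is refused whole. The fingers move at their own pace and stop on an object; "squeeze" is the grip in N (left out, the last holds). Time passes only in rows, so rows that repeat a pose let the fingers close, or fill a call up. It gives the time, the measured TCP pose, the force and the opening at its end, in the units of the state.
- r.get_state(): the state, without advancing time (a new reading comes with each control period).
- r.capture(name): name is "side" or "top"; returns the picture (480x640x3 uint8, blue, green, red); there is no depth.
- r.get_calibration(name): a dict with "K" (3x3 intrinsics, pixels), "k1" (the pictures are not rectified: a ray, as slopes to the right and down, at radius r is drawn at 1 + k1 r^2 times it, then the intrinsics apply), "extrinsics" (4x4, takes a point from camera to world coordinates). Camera axes: x right, y down, z forward; pixel columns grow to the right and rows downward; lengths in m; the calibration is good to about 2 mm. A picture is of the moment at which its call begins. get_calibration takes no time and is no camera call.
- r.close_job(): hands the job in, once; it reports no verdict.
Trained networks look in the newest picture that a camera, given by its name, has taken for a name from the list of things; names that differ only in an ending like _2 or _b are one class to them, and where a whole thing is asked for, a point or a joint stands for the part that bears it (a point fixed in the world has none). Each returns a list of dicts, best first, with "p" (0 to 1); they miss things now and then, are a little off and sometimes report something else, mostly with a low value. They report only what shows in the picture. A call takes as long as a camera call.
- r.cut_out(name, camera): "mask" (480x640 bool, what is visible of it) and "extent" ([left, top, right, bottom] in pixels, round what is visible of it).
The state is a dict: "time_s": time; "joints": joint angles; "qd": joint speeds; "joint_torque": joint torques, N m; "tcp_pos": TCP position; "eef_rot": TCP orientation; "contact_force": force on the tool from outside, world axes, zero at the start; "moment": the same for the moment, N m; "gripper_width": finger opening in m.
Only numpy, scipy, OpenCV 4.12 (cv2) and the standard library are available. Lean on these libraries where they do the work, as an engineer would, in place of code of your own. Each camera call takes 0.05 s, during which the arm holds its last target. There are 200 camera calls.

### The job

Put the prism polishing machine into third gear: with the fingertips, push its upright gear lever across the middle channel of the H-shaped gate to the machine's right-hand side (the right as the robot looks at the machine), then push it forward, away from the robot, until it is fully home in the third slot, and come clear. Only push it, gently: never pinch the lever or force it, and do not run it deep into any other slot on the way. Leave the tools and things lying on and around the machine where they are.

Things in the scene. Friction and masses are not known exactly. Their poses are not given: they have to be found in the camera images.
- machine: Fixed grey prism polishing machine; origin on the bench under the lever's pivot. Its axes: x forward (away from the robot), y its left, z up; turned up to 0.35 rad either way. Within 90 mm of the lever nothing is higher than the gate plate. Polishing bowl (rim 178 mm high, from 90 mm to the right), motor terminal box (182 mm high, 130 to 190 mm ahead), overarm (245 mm high, 200 mm to the right).
- gate_centre (a point): Middle of the H-shaped gate, on the top of the steel gate plate (96 mm across, 100 mm front to back), 155 mm above the bench; axes as the machine. A cross channel runs along y; slots run along x at y = +18 mm (left: one forward, two back) and y = -18 mm (right: three forward, four back). All are 16 mm wide; slots reach 28 mm from the middle. 1 to 4 pips mark the slot ends.
- slot_three (a point): Front end of slot three on the gate plate's top, 28 mm forward and 18 mm right of gate_centre; axes as the machine's. The lever's stem passes through the gate: its pivot lies 70 mm straight below gate_centre, its knob 160 mm from the pivot.
- knob: Knob of the gear lever: black flattened ball, 44 mm across, 33 mm high, on a 12 mm steel stem. Origin: its centre (245 mm over the bench upright), z along the lever. It moves about 45 mm from the middle to either side, 47 mm from the channel to a slot's end. It starts in the channel, between its left end and the middle, stays where left (about 2.5 N moves it, no spring), stops hard at the gate.
- shift_side (a joint): Side lean of the gear lever, rad: 0 upright in the middle, positive leans to the machine's right (-y of gate_centre). About +0.28 at the right-hand end of the cross channel (slots three and four), about -0.28 at the left-hand end (slots one and two).
- shift_fwd (a joint): Fore-and-aft lean of the gear lever, rad: 0 in the cross channel, positive leans forward (+x of gate_centre). About +0.30 fully home in slot one or three, about -0.30 in slot two or four.
- clamp_key: Black iron T-handled clamp key, 117 mm long, 12 mm thick, lying on the ledge of the machine's bed plate in front of the gear case (30 mm above the bench). Bystander. Origin mid-length, on its underside.
- oil_lid: Copper oil-can lid with a little knob, 52 mm across, 34 mm high, lying on the bed plate's front ledge before the bowl (30 mm above the bench). Bystander. Origin at the centre of its underside.
- magnifier: Horn magnifier, round glass 80 mm over the rim, 15 mm high, with a 95 mm handle, lying on the bench left of the gear case. Bystander. Origin under the centre of the glass, handle towards its -x.
- rouge_jar: Amber glass jar of polishing rouge, 62 mm across, 75 mm high, standing on the bench left of the motor. Bystander. Origin at the centre of its underside.
- bench_brush: Wooden bench brush, 100 x 34 x 36 mm, lying on the bench at the robot's right. Bystander. Origin at the centre of its underside.

How it is judged:
By the outcome, as a careful person would: the job done as asked, in the order asked, and still so for the second after the job is handed in, with the robot touching nothing.
It also fails if it takes over 42 s, if anything falls off the work surface, if the arm or the gripper's body presses on something with over 40 N, if the wrist force passes 120 N, or if a joint passes its speed limit or range.

## Working session

There is one attempt and no reset: what is moved stays moved. The work goes in short steps, Python scripts to look and compute and a tool call to move; the robot and the scene stay as the last step left them, time stands still between calls to the robot, and variables do not carry over. Pictures are saved under pics/ and viewed, about 8 in all and at most 12, crops included, and the job is handed in when it is done.

Besides the shell and the picture viewer there is one more tool, called after "Request:" as name(argument=value, ...) on one line, values as JSON. servo_tool: Moves the arm, as the interface text tells. Its arguments: {"type":"object","properties":{"targets":{"type":"array"},"squeeze":{"type":"number"}},"required":["targets"]}

```bash
mkdir -p pics
cat > h.py <<'E'
import numpy as np, cv2
from plant import r
def ray(cam,u,v):
    c=r.get_calibration(cam);K=np.array(c["K"]);k1=c["k1"];T=np.array(c["extrinsics"])
    d=np.array([(u-K[0,2])/K[0,0],(v-K[1,2])/K[1,1]]);s=d.copy()
    for _ in range(20): s=d/(1+k1*(s@s))
    return T[:3,3],T[:3,:3]@np.array([s[0],s[1],1.])
def at_z(cam,u,v,z):
    o,d=ray(cam,u,v);return o+d*(z-o[2])/d[2]
def proj(cam,p):
    c=r.get_calibration(cam);K=np.array(c["K"]);k1=c["k1"];T=np.array(c["extrinsics"])
    q=T[:3,:3].T@(np.asarray(p)-T[:3,3]);s=q[:2]/q[2];s=s*(1+k1*s@s)
    return np.array([K[0,0]*s[0]+K[0,2],K[1,1]*s[1]+K[1,2]])
def tri(uv):
    A=np.zeros((3,3));b=np.zeros(3);L=[]
    for cam,u,v in uv:
        o,d=ray(cam,u,v);d=d/np.linalg.norm(d);P=np.eye(3)-np.outer(d,d);A+=P;b+=P@o;L.append((P,o))
    x=np.linalg.solve(A,b);return x,[np.linalg.norm(P@(x-o)) for P,o in L]
E
python3 - <<'E'
from h import *
ims={}
for c in("side","top"):
    ims[c]=r.capture(c);cv2.imwrite(f"pics/{c}0.png",ims[c])
    print(c,np.round(np.array(r.get_calibration(c)["extrinsics"]),3).tolist(),r.get_calibration(c)["K"][0][0])
    for n in("knob","machine","gate_centre","slot_three"):
        for d in r.cut_out(n,c)[:2]:
            m=d["mask"];ys,xs=np.nonzero(m);print(c,n,d["p"],d["extent"],xs.mean(),ys.mean(),len(xs))
print(r.get_state(),r.grasp_offset)
E
```

```text
side [[0.697, -0.429, 0.575, -0.163], [-0.717, -0.426, 0.551, -0.731], [0.008, -0.796, -0.605, 0.855], [0.0, 0.0, 0.0, 1.0]] 532.4561152073661
side knob 0.27 [299.0, 293.4, 321.8, 314.8] 308.38244514106583 302.82758620689657 319
side machine 0.91 [205.6, 152.2, 443.2, 354.8] 331.9431272619839 245.43215894822364 27078
side gate_centre 0.7 [207.1, 154.6, 443.5, 353.4] 332.0198984696335 245.5722014303183 26987
side slot_three 0.81 [205.6, 152.7, 441.2, 353.1] 331.72771932397256 245.32551233640064 27277
side slot_three 0.74 [301.6, 294.7, 322.3, 314.6] 308.91784702549575 302.3342776203966 353
top [[-0.006, -0.997, 0.083, 0.387], [-1.0, 0.005, -0.008, -0.086], [0.007, -0.083, -0.997, 1.64], [0.0, 0.0, 0.0, 1.0]] 528.1879419300205
top knob 0.58 [324.2, 260.7, 341.2, 274.8] 332.9807692307692 264.11538461538464 208
top machine 0.61 [221.8, 117.3, 375.3, 275.2] 296.2103839626644 207.87393932965634 18856
top gate_centre 0.73 [221.8, 116.7, 379.5, 275.1] 296.8110090774752 207.99899725564703 18948
top slot_three 0.96 [222.3, 114.2, 378.9, 278.1] 296.4637390478201 207.70167845455506 18946
{'time_s': 0.5, 'joints': array([ 8.07929988e+01,  2.05490456e+01,  6.79262473e-01, -2.22258847e-03,
       -7.01350567e+01, -1.65060261e+01]), 'qd': array([-0.00037816, -0.0498617 , -0.10513965, -0.02018975,  0.00625034,
       -0.13736625]), 'joint_torque': array([ 6.92660287e-04, -5.81798279e+01,  2.93069136e+01,  6.99716583e+00,
        1.18730409e-02, -2.90103412e-05]), 'tcp_pos': array([0.29285787, 0.60810998, 0.2265034 ]), 'eef_rot': array([ 1.79994766e+02,  6.29046860e-04, -2.57137826e+01]), 'contact_force': array([-0.36858782,  0.40094549, -0.91438872]), 'moment': array([0.01095481, 0.01010158, 0.01620496]), 'gripper_width': 0.08757644838070376} -0.0188
```

View pics/top0.png

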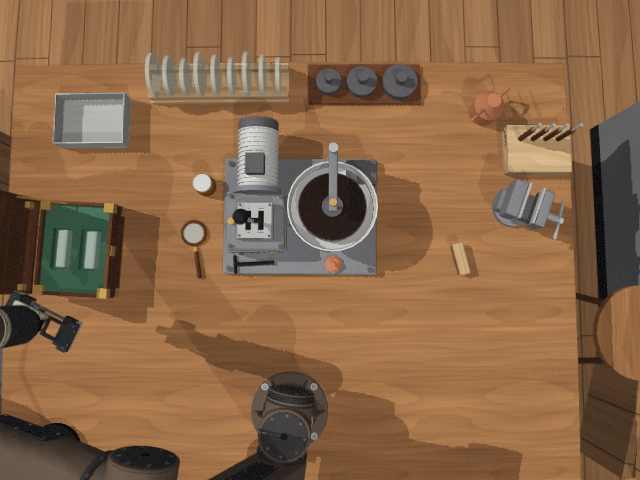

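View pics/side0.png

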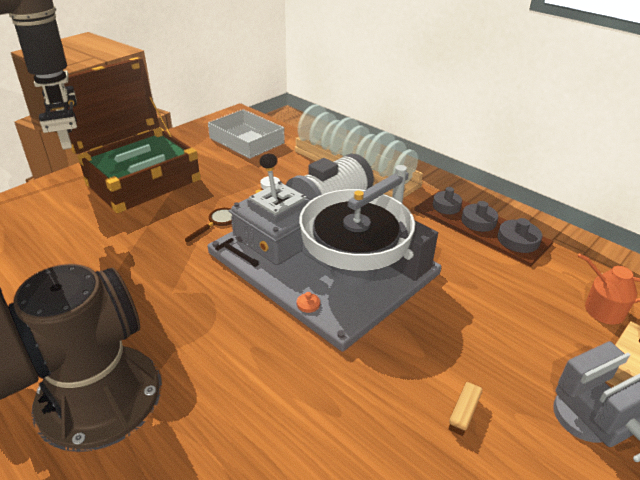

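The top view shows the knob at about (239,216), the gate at (254,220), and the machine nearly square to the world. The side view shows the knob at about (269,161). The network's "knob" is really the oil lid, so I reject it and measure from a close-up.

Run:
```python
from h import *
t=cv2.imread("pics/top0.png");s=cv2.imread("pics/side0.png")
a=cv2.resize(t[185:255,215:305],None,fx=8,fy=8,interpolation=cv2.INTER_CUBIC)[:560,:400]
b=cv2.resize(s[145:220,225:315],None,fx=4.4,fy=7.4666,interpolation=cv2.INTER_CUBIC)
b=cv2.resize(s[145:215,235:310],None,fx=5.3,fy=8,interpolation=cv2.INTER_CUBIC)[:560,:400]
cv2.imwrite("pics/z0.png",np.hstack([a,b[:, :397]]))
# knob blobs
for c,im,(x0,y0,x1,y1) in(("top",t,(228,205,250,226)),("side",s,(255,150,282,172))):
    g=im[y0:y1,x0:x1].max(2);m=(g<60).astype(np.uint8)
    n,l,st,ce=cv2.connectedComponentsWithStats(m);
    for i in range(1,n):
        if st[i,4]>15: print(c,st[i].tolist(),ce[i]+[x0,y0])
print(tri([("top",239,216),("side",269,161)]))
# bed plate edge yaw, plate at z=.03
for u,v in((224,158),(223,274),(377,160),(377,274)): print(at_z("top",u,v,.03))
print(at_z("top",254,220,.155))
```

```text
top [5, 4, 17, 17, 214] [241.32242991 216.38785047]
side [5, 4, 17, 14, 175] [267.86857143 160.71428571]
(array([0.56651601, 0.1193041 , 0.24007641]), [np.float64(0.002285677700612029), np.float64(0.0022856777006118943)])
[0.77314749 0.19997355 0.03      ]
[0.41392352 0.1994399  0.03      ]
[ 0.76442852 -0.27503867  0.03      ]
[ 0.41126159 -0.26957889  0.03      ]
[0.56393647 0.09076132 0.155     ]
```

View pics/z0.png

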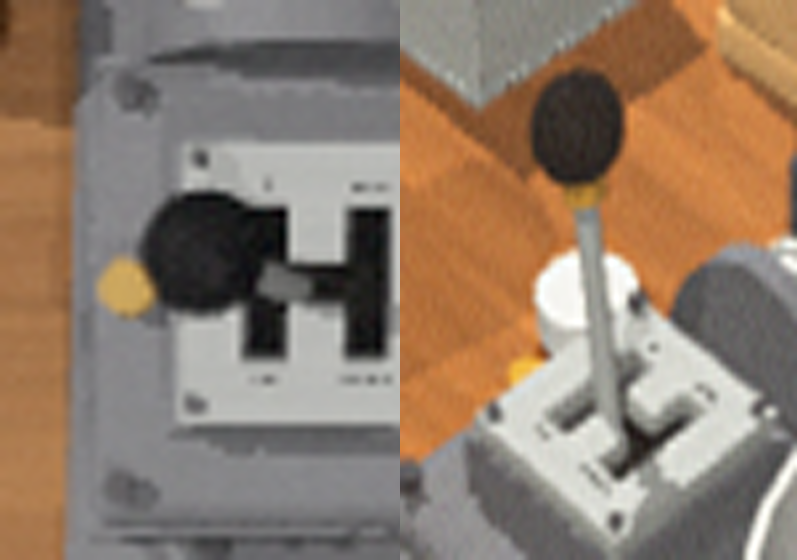

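The crops give gate centre ≈ (0.564, 0.0905), yaw ≈ 0 (within 0.01) and knob ≈ (0.565, 0.117, 0.243), so the lever leans about −0.16. Those agree with the given heights, and the lever stands in the left half of the channel. I'll start moving: lift, swing clear of the chest, shut the gripper and square the tool.

Request:
servo_tool(targets=[{"dz": 3, "dy": -1, "spin": 0, "grip": 0}, {"dz": 6, "dy": -4, "spin": 0.1, "grip": 0}, {"dz": 8, "dy": -8, "spin": 0.2, "grip": 0}, {"dz": 8, "dy": -12, "spin": 0.3, "grip": 0}, {"dz": 8, "dy": -16, "spin": 0.4, "grip": 0}, {"dz": 8, "dy": -20, "spin": 0.449, "grip": 0}, {"dz": 8, "dy": -24, "spin": 0.449, "grip": 0}, {"dz": 8, "dy": -28, "dx": 2, "spin": 0.449, "grip": 0}, {"dz": 8, "dy": -30, "dx": 4, "spin": 0.449, "grip": 0}, {"dz": 8, "dy": -30, "dx": 4, "spin": 0.449, "grip": 0}], squeeze=5)

```text
validation failed for argument at $.ta...
```

Request:
servo_tool(targets=[{"dx": 0, "dy": -1, "dz": 3, "spin": 0, "grip": 0}, {"dx": 0, "dy": -4, "dz": 6, "spin": 0.1, "grip": 0}, {"dx": 0, "dy": -8, "dz": 8, "spin": 0.2, "grip": 0}, {"dx": 0, "dy": -12, "dz": 8, "spin": 0.3, "grip": 0}, {"dx": 0, "dy": -16, "dz": 8, "spin": 0.4, "grip": 0}, {"dx": 0, "dy": -20, "dz": 8, "spin": 0.449, "grip": 0}, {"dx": 0, "dy": -24, "dz": 8, "spin": 0.449, "grip": 0}, {"dx": 2, "dy": -28, "dz": 8, "spin": 0.449, "grip": 0}, {"dx": 4, "dy": -30, "dz": 8, "spin": 0.449, "grip": 0}, {"dx": 4, "dy": -30, "dz": 8, "spin": 0.449, "grip": 0}], squeeze=5)

```text
time_s: 1.33
tcp_pos: [0.3344, 0.3045, 0.3077]
eef_rot: [-179.9, -0.1, -0.1]
contact_force: [0.4, -0.2, 0.4]
gripper_width: 0.0266
```

Request:
servo_tool(targets=[{"dx": 3, "dy": -2, "dz": 0, "spin": 0, "grip": 0}, {"dx": 7, "dy": -4, "dz": 0, "spin": 0, "grip": 0}, {"dx": 11, "dy": -6, "dz": 0, "spin": 0, "grip": 0}, {"dx": 15, "dy": -8, "dz": 0, "spin": 0, "grip": 0}, {"dx": 18, "dy": -10, "dz": 0, "spin": 0, "grip": 0}, {"dx": 21, "dy": -12, "dz": -1, "spin": 0, "grip": 0}, {"dx": 23.1, "dy": -12.3, "dz": -3, "spin": 0, "grip": 0}, {"dx": 23.1, "dy": -12.3, "dz": -5.5, "spin": 0, "grip": 0}, {"dx": 23.1, "dy": -12.3, "dz": -7.7, "spin": 0, "grip": 0}, {"dx": 23.1, "dy": -12.3, "dz": -7.7, "spin": 0, "grip": 0}])

```text
time_s: 2.17
tcp_pos: [0.5619, 0.1837, 0.2243]
eef_rot: [179.8, 0.4, -0.1]
contact_force: [0.1, -0.5, -1.3]
gripper_width: 0.0008
```

Run:
```python
from h import *
t=r.capture("top");s=r.capture("side");st=r.get_state();print(st["tcp_pos"],st["gripper_width"])
a=cv2.resize(t[185:255,205:280],None,fx=5.3,fy=5.3,interpolation=cv2.INTER_CUBIC)
b=cv2.resize(s[135:205,225:300],None,fx=5.3,fy=5.3,interpolation=cv2.INTER_CUBIC)
cv2.imwrite("pics/z1.png",np.hstack([a,b]))
```

```text
[0.56388126 0.18499588 0.22959339] 0.0004899610128554261
```

View pics/z1.png

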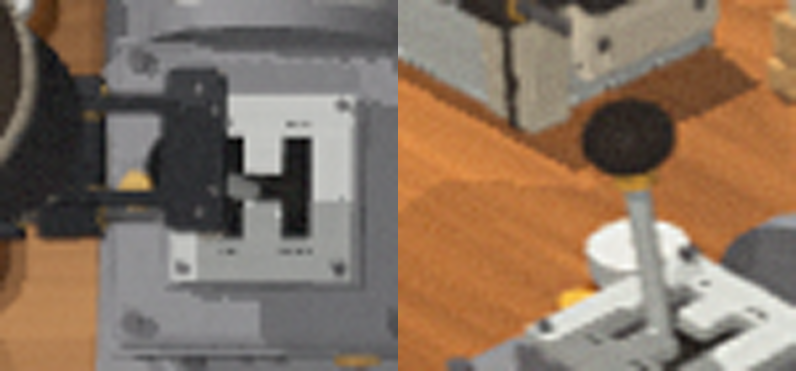

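The fingers are shut at the knob's left and still clear of it. I'll push gently to the right.

Request:
servo_tool(targets=[{"dx": 0, "dy": -0.8, "dz": 0, "spin": 0, "grip": 0}, {"dx": 0, "dy": -1.6, "dz": 0, "spin": 0, "grip": 0}, {"dx": 0, "dy": -2.2, "dz": 0, "spin": 0, "grip": 0}, {"dx": 0, "dy": -2.7, "dz": 0, "spin": 0, "grip": 0}, {"dx": 0, "dy": -3.2, "dz": 0, "spin": 0, "grip": 0}, {"dx": 0, "dy": -3.7, "dz": 0, "spin": 0, "grip": 0}, {"dx": 0, "dy": -4.2, "dz": 0, "spin": 0, "grip": 0}, {"dx": 0, "dy": -4.7, "dz": 0, "spin": 0, "grip": 0}, {"dx": 0, "dy": -5.2, "dz": 0, "spin": 0, "grip": 0}, {"dx": 0, "dy": -5.7, "dz": 0, "spin": 0, "grip": 0}])

```text
time_s: 3.1
tcp_pos: [0.5639, 0.1278, 0.2296]
eef_rot: [-180.0, -0.0, 0.0]
contact_force: [-0.4, 2.4, 2.0]
gripper_width: 0.0003
```

Run:
```python
from h import *
t=r.capture("top");s=r.capture("side");st=r.get_state();print(st["tcp_pos"],st["contact_force"],st["gripper_width"])
a=cv2.resize(t[185:255,225:300],None,fx=5.3,fy=5.3,interpolation=cv2.INTER_CUBIC)
b=cv2.resize(s[140:210,235:310],None,fx=5.3,fy=5.3,interpolation=cv2.INTER_CUBIC)
cv2.imwrite("pics/z2.png",np.hstack([a,b]))
```

```text
[0.56374724 0.12724116 0.22945882] [0.16406473 2.0856462  1.42576468] 0.0005684774171905854
```

View pics/z2.png

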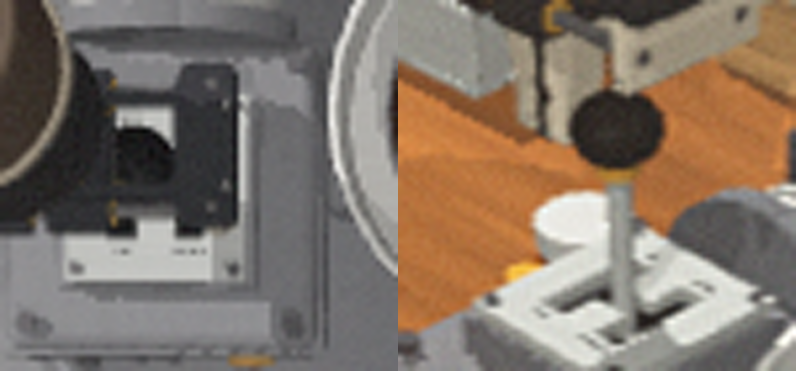

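Contact is at about 2.4 N and the lever is roughly upright in the channel (side-view knob at (276,164)). I'll carry on right.

Request:
servo_tool(targets=[{"dx": 0, "dy": -0.5, "dz": 0, "spin": 0, "grip": 0}, {"dx": 0, "dy": -1.0, "dz": 0, "spin": 0, "grip": 0}, {"dx": 0, "dy": -1.5, "dz": 0, "spin": 0, "grip": 0}, {"dx": 0, "dy": -2.0, "dz": 0, "spin": 0, "grip": 0}, {"dx": 0, "dy": -2.4, "dz": 0, "spin": 0, "grip": 0}, {"dx": 0, "dy": -2.7, "dz": 0, "spin": 0, "grip": 0}, {"dx": 0, "dy": -3.0, "dz": 0, "spin": 0, "grip": 0}, {"dx": 0, "dy": -3.2, "dz": 0, "spin": 0, "grip": 0}, {"dx": 0, "dy": -3.4, "dz": 0, "spin": 0, "grip": 0}, {"dx": 0, "dy": -3.4, "dz": 0, "spin": 0, "grip": 0}])

```text
time_s: 4.03
tcp_pos: [0.5635, 0.0938, 0.2291]
eef_rot: [180.0, 0.1, -0.0]
contact_force: [-0.5, 1.6, -1.7]
gripper_width: 0.0005
```

Run:
```python
from h import *
t=r.capture("top");s=r.capture("side");st=r.get_state();print(st["tcp_pos"],st["contact_force"],st["gripper_width"])
a=cv2.resize(t[185:255,225:300],None,fx=5.3,fy=5.3,interpolation=cv2.INTER_CUBIC)
b=cv2.resize(s[140:210,235:310],None,fx=5.3,fy=5.3,interpolation=cv2.INTER_CUBIC)
cv2.imwrite("pics/z3.png",np.hstack([a,b]))
for L in(-.16,0,.04,.2,.24,.28): print(L,[np.round(proj(c,[.564,.0905-.16*np.sin(L),.085+.16*np.cos(L)]),1) for c in("top","side")])
```

```text
[0.56365242 0.09396617 0.2292437 ] [ 0.19606133  1.31582109 -1.22814387] 0.0005569545467756029
-0.16 [array([240.6, 216.1]), array([268.1, 160.8])]
0 [array([250.1, 216. ]), array([275.4, 163.8])]
0.04 [array([252.5, 216. ]), array([277.3, 164.8])]
0.2 [array([262.2, 216.1]), array([284.8, 169.8])]
0.24 [array([264.6, 216.1]), array([286.7, 171.3])]
0.28 [array([266.9, 216.2]), array([288.6, 172.8])]
```

View pics/z3.png

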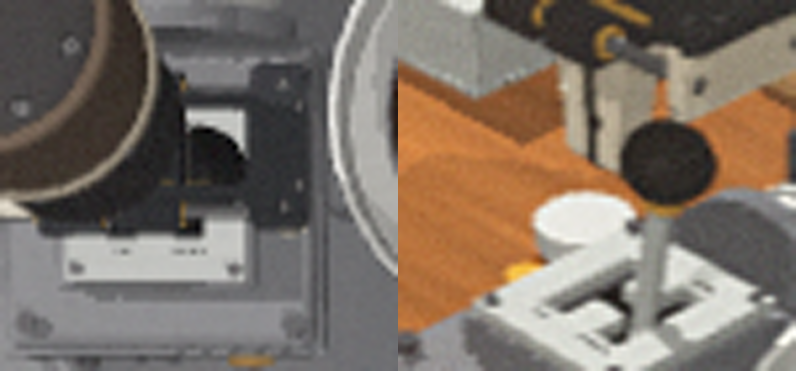

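The side-view knob is at (286.0,170.7), a lean of about 0.23 rad. It needs about 7 mm more.

Request:
servo_tool(targets=[{"dx": 0, "dy": -0.1, "dz": 0, "spin": 0, "grip": 0}, {"dx": 0, "dy": -0.2, "dz": 0, "spin": 0, "grip": 0}, {"dx": 0, "dy": -0.3, "dz": 0, "spin": 0, "grip": 0}, {"dx": 0, "dy": -0.4, "dz": 0, "spin": 0, "grip": 0}, {"dx": 0, "dy": -0.5, "dz": 0, "spin": 0, "grip": 0}, {"dx": 0, "dy": -0.6, "dz": 0, "spin": 0, "grip": 0}, {"dx": 0, "dy": -0.7, "dz": 0, "spin": 0, "grip": 0}, {"dx": 0, "dy": -0.7, "dz": 0, "spin": 0, "grip": 0}, {"dx": 0, "dy": -0.7, "dz": 0, "spin": 0, "grip": 0}, {"dx": 0, "dy": -0.7, "dz": 0, "spin": 0, "grip": 0}])

```text
time_s: 4.97
tcp_pos: [0.5639, 0.0871, 0.2296]
eef_rot: [180.0, -0.0, 0.0]
contact_force: [-0.4, 1.7, -2.2]
gripper_width: 0.0002
```

Lean is about 0.27 and no stop force shows, so the stem is in line with slot three. Next I back off left, go round behind the knob and line up on it.

Request:
servo_tool(targets=[{"dx": 0, "dy": 0.7, "dz": 0, "spin": 0, "grip": 0}, {"dx": 0, "dy": 2, "dz": 0, "spin": 0, "grip": 0}, {"dx": -1, "dy": 2.5, "dz": 0, "spin": 0, "grip": 0}, {"dx": -3.5, "dy": 2.5, "dz": 0, "spin": 0, "grip": 0}, {"dx": -6, "dy": 2.5, "dz": 0, "spin": 0, "grip": 0}, {"dx": -6.5, "dy": 1, "dz": 0, "spin": 0, "grip": 0}, {"dx": -6.5, "dy": -1.5, "dz": -0.5, "spin": 0, "grip": 0}, {"dx": -6.5, "dy": -4, "dz": -1, "spin": 0, "grip": 0}, {"dx": -6.3, "dy": -4, "dz": -1, "spin": 0, "grip": 0}, {"dx": -6, "dy": -4, "dz": -1, "spin": 0, "grip": 0}])

```text
time_s: 5.8
tcp_pos: [0.5036, 0.0465, 0.2198]
eef_rot: [180.0, -0.0, -0.1]
contact_force: [0.3, 0.2, 0.3]
gripper_width: 0.0006
```

Run:
```python
from h import *
t=r.capture("top");s=r.capture("side");st=r.get_state();print(st["tcp_pos"],st["contact_force"],st["gripper_width"])
a=cv2.resize(t[185:255,225:300],None,fx=5.3,fy=5.3,interpolation=cv2.INTER_CUBIC)
b=cv2.resize(s[140:210,235:310],None,fx=5.3,fy=5.3,interpolation=cv2.INTER_CUBIC)
cv2.imwrite("pics/z4.png",np.hstack([a,b]))
```

```text
[0.50447499 0.0475702  0.21989818] [ 0.73482624 -0.19086932 -0.91516419] 0.0003894119446961549
```

View pics/z4.png

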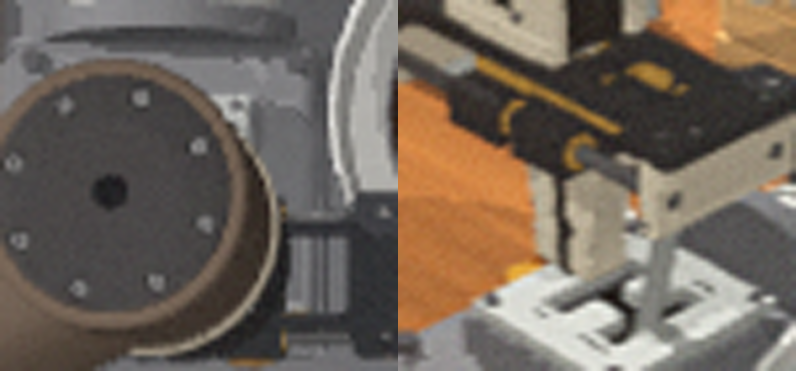

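The fingers are behind the knob, with the stem visible at the channel's right end and no contact. Now I push forward.

Request:
servo_tool(targets=[{"dx": 1, "dy": 0, "dz": 0, "spin": 0, "grip": 0}, {"dx": 2, "dy": 0, "dz": 0, "spin": 0, "grip": 0}, {"dx": 2.5, "dy": 0, "dz": 0, "spin": 0, "grip": 0}, {"dx": 3, "dy": 0, "dz": 0, "spin": 0, "grip": 0}, {"dx": 3.4, "dy": 0, "dz": 0, "spin": 0, "grip": 0}, {"dx": 3.8, "dy": 0, "dz": 0, "spin": 0, "grip": 0}, {"dx": 4.2, "dy": 0, "dz": 0, "spin": 0, "grip": 0}, {"dx": 4.6, "dy": 0, "dz": 0, "spin": 0, "grip": 0}, {"dx": 5, "dy": 0, "dz": 0, "spin": 0, "grip": 0}, {"dx": 5.4, "dy": 0, "dz": 0, "spin": 0, "grip": 0}])

```text
time_s: 6.73
tcp_pos: [0.5582, 0.0471, 0.2196]
eef_rot: [180.0, -0.0, 0.0]
contact_force: [-2.6, -0.1, 1.7]
gripper_width: 0.0002
```

Force is only 2.6 N, so the lever is moving freely in the slot. I'll continue more slowly to the end.

Request:
servo_tool(targets=[{"dx": 0.4, "dy": 0, "dz": 0, "spin": 0, "grip": 0}, {"dx": 0.8, "dy": 0, "dz": 0, "spin": 0, "grip": 0}, {"dx": 1.1, "dy": 0, "dz": 0, "spin": 0, "grip": 0}, {"dx": 1.4, "dy": 0, "dz": 0, "spin": 0, "grip": 0}, {"dx": 1.6, "dy": 0, "dz": 0, "spin": 0, "grip": 0}, {"dx": 1.7, "dy": 0, "dz": 0, "spin": 0, "grip": 0}, {"dx": 1.8, "dy": 0, "dz": 0, "spin": 0, "grip": 0}, {"dx": 1.9, "dy": 0, "dz": 0, "spin": 0, "grip": 0}, {"dx": 2.0, "dy": 0, "dz": 0, "spin": 0, "grip": 0}, {"dx": 2.0, "dy": 0, "dz": 0, "spin": 0, "grip": 0}])

```text
time_s: 7.57
tcp_pos: [0.578, 0.0471, 0.2196]
eef_rot: [180.0, -0.0, 0.0]
contact_force: [-2.8, -0.2, -2.5]
gripper_width: 0.0004
```

Request:
servo_tool(targets=[{"dx": 0.05, "dy": 0, "dz": 0, "spin": 0, "grip": 0}, {"dx": 0.1, "dy": 0, "dz": 0, "spin": 0, "grip": 0}, {"dx": 0.15, "dy": 0, "dz": 0, "spin": 0, "grip": 0}, {"dx": 0.2, "dy": 0, "dz": 0, "spin": 0, "grip": 0}, {"dx": 0.25, "dy": 0, "dz": 0, "spin": 0, "grip": 0}, {"dx": 0.3, "dy": 0, "dz": 0, "spin": 0, "grip": 0}, {"dx": 0.3, "dy": 0, "dz": 0, "spin": 0, "grip": 0}, {"dx": 0.3, "dy": 0, "dz": 0, "spin": 0, "grip": 0}, {"dx": 0.3, "dy": 0, "dz": 0, "spin": 0, "grip": 0}, {"dx": 0.3, "dy": 0, "dz": 0, "spin": 0, "grip": 0}])

```text
time_s: 8.4
tcp_pos: [0.5805, 0.0471, 0.2194]
eef_rot: [180.0, 0.0, 0.0]
contact_force: [-4.5, 0.7, -1.6]
gripper_width: 0.0006
```

Request:
servo_tool(targets=[{"dx": 0.05, "dy": 0, "dz": 0, "spin": 0, "grip": 0}, {"dx": 0.1, "dy": 0, "dz": 0, "spin": 0, "grip": 0}, {"dx": 0.1, "dy": 0, "dz": 0, "spin": 0, "grip": 0}, {"dx": 0.15, "dy": 0, "dz": 0, "spin": 0, "grip": 0}, {"dx": 0.15, "dy": 0, "dz": 0, "spin": 0, "grip": 0}, {"dx": 0.15, "dy": 0, "dz": 0, "spin": 0, "grip": 0}, {"dx": 0.15, "dy": 0, "dz": 0, "spin": 0, "grip": 0}, {"dx": 0.15, "dy": 0, "dz": 0, "spin": 0, "grip": 0}, {"dx": 0.15, "dy": 0, "dz": 0, "spin": 0, "grip": 0}, {"dx": 0.15, "dy": 0, "dz": 0, "spin": 0, "grip": 0}])

```text
time_s: 9.23
tcp_pos: [0.5812, 0.047, 0.2192]
eef_rot: [180.0, 0.1, 0.0]
contact_force: [-8.0, 1.2, 0.5]
gripper_width: 0.0007
```

The force rises to 8 N with almost no travel, which is the hard stop. I'll back straight off and come clear.

Request:
servo_tool(targets=[{"dx": -1, "dy": 0, "dz": 0, "spin": 0, "grip": 0}, {"dx": -3, "dy": 0, "dz": 0, "spin": 0, "grip": 0}, {"dx": -6, "dy": 0, "dz": 0, "spin": 0, "grip": 0}, {"dx": -9, "dy": 1, "dz": 2, "spin": 0, "grip": 0}, {"dx": -12, "dy": 4, "dz": 5, "spin": 0, "grip": 0}, {"dx": -15, "dy": 8, "dz": 8, "spin": 0, "grip": 0}, {"dx": -16, "dy": 12, "dz": 10, "spin": 0, "grip": 0}, {"dx": -18, "dy": 16, "dz": 10, "spin": 0, "grip": 0}, {"dx": -20, "dy": 20, "dz": 10, "spin": 0, "grip": 0}, {"dx": -20, "dy": 20, "dz": 10, "spin": 0, "grip": 0}])

```text
time_s: 10.07
tcp_pos: [0.3819, 0.2497, 0.3219]
eef_rot: [-179.7, -0.2, 0.0]
contact_force: [1.8, -0.7, -0.4]
gripper_width: 0.0004
```

Run:
```python
from h import *
t=r.capture("top");s=r.capture("side");st=r.get_state();print(st["tcp_pos"],st["contact_force"],st["time_s"])
a=cv2.resize(t[165:285,185:385],None,fx=4,fy=4,interpolation=cv2.INTER_CUBIC)[:296]
a=cv2.resize(t[190:264,200:300],None,fx=4,fy=4,interpolation=cv2.INTER_CUBIC)
b=cv2.resize(s[140:214,230:330],None,fx=4,fy=4,interpolation=cv2.INTER_CUBIC)
w=np.hstack([cv2.resize(t[110:290,170:480],(400,232)),cv2.resize(s[130:440,170:490],(400,232))])
cv2.imwrite("pics/z5.png",np.vstack([np.hstack([a,b]),w]))
g=[.564,.0905,.085]
for S,F in((.28,0),(.28,.15),(.28,.25),(.28,.3)):
    d=np.array([np.tan(F),-np.tan(S),1]);d/=np.linalg.norm(d);p=g+.16*d
    print(F,p,[np.round(proj(c,p),1) for c in("top","side")])
print([proj(c,[.592,.0725,.155]) for c in("top","side")])
for n in("clamp_key","oil_lid","magnifier"):
    print(n,[d["extent"] for d in r.cut_out(n,"top")[:1]])
```

```text
[0.38161143 0.25120568 0.32124487] [-0.3955885   0.48297042 -0.14872469] 10.1667
0 [0.564      0.0462831  0.23876887] [array([266.9, 216.2]), array([288.6, 172.8])]
0.15 [0.58699855 0.04674227 0.23717203] [array([266.8, 207.7]), array([295.6, 169.8])]
0.25 [0.60213226 0.0475572  0.23433803] [array([266.7, 202.3]), array([300. , 168.5])]
0.3 [0.60959411 0.0481164  0.23239338] [array([266.5, 199.7]), array([302.1, 168. ])]
[array([260.48692129, 210.1278508 ]), array([290.10490016, 194.78088727])]
clamp_key [[234.5, 255.8, 272.3, 270.4]]
oil_lid [[324.9, 259.6, 342.1, 274.7]]
magnifier [[178.3, 220.7, 205.7, 274.6]]
```

View pics/z5.png

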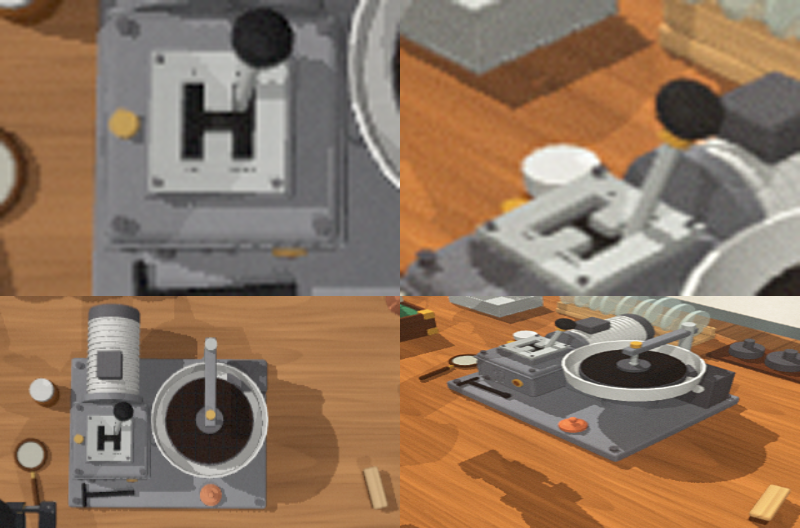

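The knob is now at top (265.5,199.3) and side (302.3,167.3). Fully home in third predicts (266.5,199.7) and (302.1,168.0). The tools lie as before and the gripper is well clear.

```bash
python3 -c "
from plant import r
print(r.close_job())"
```

```text
the job is handed in; nothing more can be done
None
```

The machine is in third gear and the job is handed in, after about 10 s of robot time. With the fingers shut, I pushed the lever right along the cross channel. I then went round behind the knob and pushed it forward until it met the hard stop.

- **Gentle pushing:** the readings at the end of each move showed about 2–3 N while the lever moved and 8 N at the stop. The lever was never pinched.
- **Lever position:** after coming clear, both cameras put the knob within about 1 pixel of where fully home in slot three should be. That is about +0.30 rad forward and +0.27 rad to the right.
- **Tools and robot:** by eye, the tools lie where they were. A network check found the clamp key, oil lid and magnifier there. I did not measure the jar or brush separately. The gripper is well clear and touching nothing.
- **One check that disagreed:** at the start the network took the oil lid for the knob, so I found the knob from the pictures and the given geometry instead.

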